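# Lock a new filter onto the fume extractor and start it on low

### The arm

A 6-joint arm with a two-finger parallel gripper is mounted at the origin on a cart in front of the work surface, level with it; the furniture and walls round the work are solid. World frame = base frame: x ahead of the robot, y to its left, z up, the work surface at z = 0. Lengths are in m, angles in rad, forces in N, time in s.
With the tool pointing down it reaches from about 0.2 to 0.875 m from the base axis. Payload 3.4 kg.
Tool frame: the origin (TCP) lies between the finger pads; the fingertips stand 25 mm ahead of it and the grasp point (between the pads) lies 6 mm ahead of it (r.nose_length is the z of the fingertips in the tool frame, in m); z points along the fingers, y is the line along which they close (so a half turn about z gives the same grasp; the last joint's range is limited). The gripper opens to 94 mm and grips with 3 to 60 N. Pads are 16 mm wide; open, the fingers measure 119 mm over their backs; the gripper's body (75 mm by 177 mm) begins 78 mm behind the grasp point.
Start: joints at [-1.324, 0.276, 1.505, -0, 1.361, -0.121], TCP at [0.207, -0.537, 0.23] pointing down, gripper open.
Joint ranges: [-2.89, 2.89], [-0.75, 2.08], [0.22, 2.7], [-1.18, 4.32], [0.11, 2.71], [-2.7, 2.7]. Speed limits (rad/s): [2.57, 2.57, 3.14, 3.14, 3.14, 3.14].

### API

Orientations are given as a unit quaternion [w, x, y, z].
In Python, from plant import r, gripper_to, inverse_kinematics, vision, models, telemetry gives the robot as it stands. Calls block until the motion is done:
- r.move_to(position, orientation): joint-space move of the TCP to a pose.
- r.move_l(position, rot=None, vel=0.15, guard=None): straight line of the TCP; rot=None keeps the orientation; vel is the mean speed in m/s. With guard (N) it stops when the force on the tool has changed by that much, and returns True; else False.
- r.movej(angles): joint-space move.
- gripper_to(opening, f_grip=None): finger opening in m; f_grip is the grip in N (None keeps the last); returns when the fingers have stopped.
- r.hold(seconds).
- inverse_kinematics(position, orientation): joint angles nearest the present ones, or None.
- vision.snapshot(name): name is "scene" or "top"; returns the picture (384x512x3 uint8, red, green, blue); there is no depth.
- vision.get_calibration(name): a dict with "fx", "fy", "cx", "cy" (pixels), "position" and "orientation" of the camera in the world. Camera axes: x right, y down, z forward; pixel columns grow to the right and rows downward; lengths in m; the calibration is good to about 2 mm. A picture is of the moment at which its call begins. get_calibration takes no time and is no camera call.
A pose or a line that the arm cannot do raises r.PlanningError and nothing moves.
- r.sign_off(): hands the job in; it is judged then, once.
Trained networks look in the newest picture that a camera, given by its name, has taken for a name from the list of things; names that differ only in an ending like _2 or _b are one class to them, and where a whole thing is asked for, a point or a joint stands for the part that bears it (a point fixed in the world has none). Each returns a list of dicts, best first, with "score" (0 to 1); they miss things now and then, are a little off and sometimes report something else, mostly with a low value. They report only what shows in the picture. A call takes as long as a camera call. They do not tell look-alikes from the thing itself.
- models.boxes_of(thing, camera): "at" ([x, y, z] in m, in world coordinates, good to about 4 mm: the middle of the surface that is visible of it).
- models.regions_of(thing, camera): "pixels" (384x512 bool, what is visible of it).
- models.mark_of(thing, camera): "at" ([x, y, z] in m, in world coordinates, good to about 4 mm: a listed point, or the origin of a listed thing).
Readings, each from a call of its own:
- telemetry.current_t(): time.
- telemetry.current_joints(): joint angles.
- telemetry.current_dq(): joint speeds.
- telemetry.current_joint_efforts(): joint torques, N m.
- telemetry.current_ee_pos(): TCP position.
- telemetry.current_tool_rot(): TCP orientation.
- telemetry.current_wrist_force(): force on the tool from outside, world axes, zero at the start.
- telemetry.current_torque(): the same for the moment, N m.
- telemetry.current_opening(): finger opening in m.
- telemetry.current_finger_force(): force on a finger pad.
Only numpy, scipy, OpenCV 4.12 (cv2) and the standard library are available. Lean on these libraries where they do the work, as an engineer would, in place of code of your own. Each camera call takes 0.05 s, during which the arm holds its last target. There are 200 camera calls.

### The job

The new filter canister for the solder-fume extractor lies on its side: stand it upright on the bench on its spigot and let go, so that it can be taken from above by the blue grip bar. Set its two lugs into the slots of the extractor's black collar, press it down against the spring, turn it a quarter turn clockwise to the stop and let it spring up locked. Then press the green key (low speed) fully down so that it stays down and the red stop key pops up, and leave the other things on the bench alone.

Things in the scene. Friction and masses are not known exactly. Their poses are not given: they have to be found in the camera images.
- filter_mid (a point): centre of the loose filter canister (87 mm tall, about 0.16 kg), on its axis 40 mm above its base. z runs from base to grip bar; x along the bar and through both lugs; half a turn about z changes nothing. White eight-sided body, 60 mm across flats (flats at +-x, +-y and between), 15 to 65 mm above the base. Starts lying on a flat, axis and bar level, centre 30 mm up; stands steadily on its base.
- filter_bar (a point): middle of the blue grip bar on top of the canister: on the axis, 36 mm from filter_mid. Bar 46 mm long (x) by 14 mm wide (y), its foot 11 mm below this point on the body's top, its top 11 mm above it. Axes as filter_mid.
- filter_base (a point): centre of the canister's base, 40 mm below filter_mid. Above it a grey spigot 44 mm across and 15 mm long up to the body's shoulder, with two grey bayonet lugs at +x and -x: 10 mm wide, 6 mm high from the base, reaching 29 mm from the axis. The black foam ring under the shoulder is soft and yields freely. Axes as filter_mid.
- port (a point): centre of the top face of the extractor's round black collar (80 mm across, on top of the box), 82 mm above the bench, z up, axes those of the extractor. Mouth 47 mm across, its 6 mm thick rim cut by two slots. Locked, the lugs lie under the rim at +x and -x (white bars), canister x along port x, in a 2 mm notch in the rim's underside, filter_mid 30 mm above this point; end stop 3 degrees on.
- port_slot (a point): middle of the slot at the collar's +y side (the other is opposite at -y; white arrowheads), 28 mm from the port's axis, level with the collar's top. Slots reach 32 mm from the axis and are 33 degrees wide; lugs enter here, canister x along port y. Below the rim they can turn only clockwise seen from above, 90 degrees, to the locked places.
- seal_plate (a joint): how far the spring plate in the collar's mouth is pressed, m. At 0 it is 7 mm below the collar's top; it carries the canister, which set in the slots rests with filter_mid about 33 mm above the port. To turn it must be pressed until filter_mid is 27 mm or less above the port (25 mm: shoulder meets collar). Spring: 5 N at 29 mm, 8 N at 25 mm.
- extractor: solder-fume extractor fixed to the bench: white and grey box, 220 (x) by 140 (y) by 60 mm tall, origin at the middle of its underside. Collar centre at x = +45 mm, bank of three square keys (26 by 26 mm) at x = -72 mm: blue at y = +34, green at 0, red at -34 mm.
- key_low_top (a point): centre of the top face of the green key (low speed), the middle one of the three; z up, axes those of the extractor; 72 mm above the bench when up, 65 mm when latched down. The sprung keys go straight down, 8.5 mm to the bottom; a key pressed past 7 mm latches there. It takes about 2 N all the way, and only the bottom is firm; the red key jumps up when the green one is about 3 mm down.
- key_low (a joint): travel of the green key, m: 0 up, 0.007 latched down, 0.0085 the bottom of its travel. The bank is interlocked: pressing one key releases the one that was down, which springs up. It starts up.
- key_stop (a joint): travel of the red key, m: 0 up, 0.007 latched down. It starts down.
- key_high (a joint): travel of the blue key, m: 0 up, 0.007 latched down. It starts up and should stay up.
- plug_1: black round instrument plug with a short stub, lying on the bench, 34 x 119 x 25 mm, origin at the middle of its underside; to be left alone
- terminal_1: white terminal strip, 23 x 60 x 16 mm, origin at the middle of its underside; to be left alone
- pcb_1: green circuit board, 60 x 85 x 16 mm, origin at the middle of its underside; to be left alone
Mind the look-alikes: they are no part of the job. Leave any yellow look-alike of the part that bears filter_mid alone.

How it is judged:
By the outcome, as a careful person would: the job done as asked, in the order asked, and still so for the second after the job is handed in, with the robot touching nothing.
It also fails if it takes over 59 s, if anything falls off the work surface, if the arm or the gripper's body presses on something with over 40 N, if the wrist force passes 120 N, or if a joint passes its speed limit or range.

## Working session

There is one attempt and no reset: what is moved stays moved. The work goes in short steps, each a Python script; the robot and the scene stay as the last script left them, time stands still between calls to the robot, and variables do not carry over. Pictures are saved under pics/ and viewed, at most 10 in all, crops included, and the job is handed in when it is done.

```bash
ls; mkdir -p pics; python3 - <<'E'
from plant import r, vision, models, telemetry
import cv2, numpy as np
for n in ("scene","top"):
    im=vision.snapshot(n); cv2.imwrite(f"pics/{n}0.png",im[:,:,::-1])
    c=vision.get_calibration(n); print(n,{k:np.round(v,3).tolist() for k,v in c.items()})
    for t in ("filter_mid","filter_bar","filter_base","port","port_slot","key_low_top","extractor"):
        print(t,[(np.round(d["at"],3).tolist(),round(d["score"],2)) for d in models.mark_of(t,n)])
print(telemetry.current_t(), telemetry.current_tool_rot())
E
```

```text
pics
scene {'fx': 432.183, 'fy': 432.183, 'cx': 256.223, 'cy': 194.245, 'position': [-0.11, 0.526, 0.924], 'orientation': [0.152, -0.385, 0.84, -0.351]}
filter_mid [([0.45, -0.039, 0.032], 0.96), ([0.484, -0.363, 0.031], 0.57)]
filter_bar [([0.449, -0.003, 0.029], 0.93), ([0.465, -0.331, 0.026], 0.75)]
filter_base [([0.503, -0.39, 0.028], 0.78), ([0.449, -0.079, 0.028], 0.68)]
port [([0.581, 0.253, 0.084], 0.64)]
port_slot [([0.584, 0.277, 0.084], 0.72)]
key_low_top [([0.461, 0.256, 0.071], 0.69)]
extractor []
top {'fx': 370.595, 'fy': 370.595, 'cx': 252.911, 'cy': 196.307, 'position': [0.339, -0.031, 1.129], 'orientation': [-0.068, 0.709, -0.699, 0.052]}
filter_mid [([0.481, -0.361, 0.026], 0.9), ([0.45, -0.038, 0.029], 0.84)]
filter_bar [([0.467, -0.327, 0.026], 0.77)]
filter_base [([0.502, -0.396, 0.03], 0.92), ([0.522, -0.209, 0.002], 0.3)]
port [([0.578, 0.253, 0.082], 0.81)]
port_slot [([0.578, 0.28, 0.08], 0.62)]
key_low_top [([0.46, 0.255, 0.07], 0.67)]
extractor [([0.529, 0.253, 0.001], 0.56)]
0.8 [8.50158180e-05 9.83136432e-01 1.82873588e-01 3.64282808e-07]
```

View pics/scene0.png

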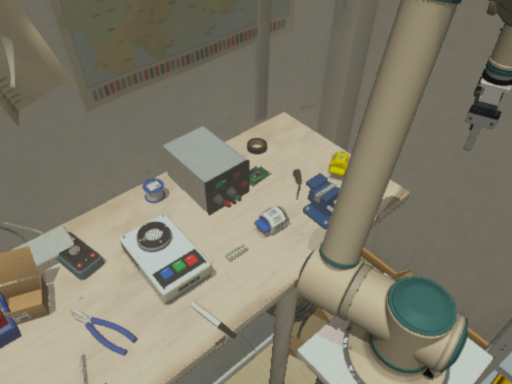

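View pics/top0.png

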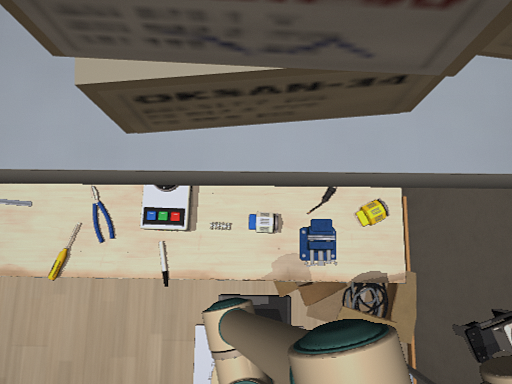

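The white canister lies at scene (271,220) / top (263,222). The yellow look-alike is at scene (340,162) / top (372,212). The blue vise at (322,200) is unrelated. I choose the white one, which lies near (0.45, -0.04) with its bar towards +y. Next is a close crop, then IK checks and where the shelf seen by the top camera sits.

```bash
cat > h.py <<'E'
from plant import r, gripper_to, inverse_kinematics, vision, models, telemetry
import cv2, numpy as np
from scipy.spatial.transform import Rotation as R
def q(Rm): return np.roll(Rm.as_quat(),1)          # wxyz
def camR(c): return R.from_quat(np.roll(c["orientation"],-1)).as_matrix()
def ray(n,u,v,z):
    c=vision.get_calibration(n); d=camR(c)@[(u-c["cx"])/c["fx"],(v-c["cy"])/c["fy"],1]; p=np.array(c["position"])
    return p+d*(z-p[2])/d[2]
def proj(n,P):
    c=vision.get_calibration(n); d=camR(c).T@(np.array(P)-c["position"])
    return np.array([d[0]/d[2]*c["fx"]+c["cx"],d[1]/d[2]*c["fy"]+c["cy"]])
def tool(zdir,ydir):
    z=np.array(zdir,float); z/=np.linalg.norm(z); y=np.array(ydir,float); y-=z*(y@z); y/=np.linalg.norm(y)
    return R.from_matrix(np.c_[np.cross(y,z),y,z])
def snap(n,f=None,box=None,k=1):
    im=vision.snapshot(n)
    if f:
        a=im
        if box: a=im[box[1]:box[3],box[0]:box[2]]
        cv2.imwrite("pics/"+f,cv2.resize(a,None,fx=k,fy=k,interpolation=cv2.INTER_CUBIC)[:,:,::-1])
    return im
E
python3 - <<'E'
from h import *
snap("scene","crop1.png",(110,170,300,310),4)
for z in (.3,.4,.5,.6,.7,.8,.9):
    for v in (185,172):
        P=[ray("top",u,v,z) for u in (100,250,400)]
        print(z,v,np.round(P[0],2),np.round(P[2],2),[np.round(proj("scene",p)).tolist() for p in P])
g=np.array([.45,-.035,.03])
for a in (-60,-45,-30,0,30,45,60,90):
    for s in (1,-1):
        A=np.radians(a); Rm=tool([0,np.sin(A),-np.cos(A)],[s,0,0])
        for h in (0,.1):
            j=inverse_kinematics(g+[0,0,h]-Rm.apply([0,0,.006]),q(Rm)); print(a,s,h,None if j is None else np.round(j,2))
for p in ([.58,.253,.2],[.46,.255,.2],[.45,-.035,.2]):
    for y in ([1,0,0],[-1,0,0],[0,1,0],[0,-1,0]):
        j=inverse_kinematics(p,q(tool([0,0,-1],y))); print(p,y,None if j is None else np.round(j,2))
E
```

```text
0.3 185 [0.5  0.34 0.3 ] [ 0.51 -0.34  0.3 ] [[117.0, 206.0], [249.0, 136.0], [343.0, 87.0]]
0.3 172 [0.53 0.34 0.3 ] [ 0.54 -0.35  0.3 ] [[109.0, 198.0], [241.0, 130.0], [335.0, 82.0]]
0.4 185 [0.48 0.3  0.4 ] [ 0.49 -0.31  0.4 ] [[133.0, 163.0], [257.0, 103.0], [346.0, 60.0]]
0.4 172 [0.51 0.3  0.4 ] [ 0.52 -0.31  0.4 ] [[125.0, 157.0], [248.0, 98.0], [338.0, 56.0]]
0.5 185 [0.46 0.25 0.5 ] [ 0.47 -0.27  0.5 ] [[152.0, 113.0], [265.0, 64.0], [349.0, 27.0]]
0.5 172 [0.49 0.25 0.5 ] [ 0.49 -0.27  0.5 ] [[143.0, 108.0], [258.0, 59.0], [341.0, 24.0]]
0.6 185 [0.44 0.21 0.6 ] [ 0.45 -0.23  0.6 ] [[173.0, 54.0], [276.0, 16.0], [353.0, -12.0]]
0.6 172 [0.46 0.21 0.6 ] [ 0.47 -0.23  0.6 ] [[166.0, 50.0], [269.0, 13.0], [346.0, -15.0]]
0.7 185 [0.42 0.16 0.7 ] [ 0.43 -0.19  0.7 ] [[199.0, -16.0], [289.0, -42.0], [358.0, -62.0]]
0.7 172 [0.44 0.16 0.7 ] [ 0.44 -0.19  0.7 ] [[192.0, -19.0], [282.0, -44.0], [351.0, -64.0]]
0.8 185 [0.4  0.12 0.8 ] [ 0.41 -0.15  0.8 ] [[231.0, -102.0], [305.0, -115.0], [364.0, -126.0]]
0.8 172 [0.42 0.12 0.8 ] [ 0.42 -0.16  0.8 ] [[225.0, -104.0], [299.0, -117.
[... 1659 characters left out ...]
0.2] [1, 0, 0] [ 0.3   0.38  1.43 -0.    1.34  0.3 ]
[0.58, 0.253, 0.2] [-1, 0, 0] None
[0.58, 0.253, 0.2] [0, 1, 0] [ 0.3   0.38  1.43 -0.    1.34 -1.27]
[0.58, 0.253, 0.2] [0, -1, 0] [ 0.3   0.38  1.43 -0.    1.34  1.87]
[0.46, 0.255, 0.2] [1, 0, 0] [ 0.37  0.22  1.66 -0.    1.26  0.37]
[0.46, 0.255, 0.2] [-1, 0, 0] None
[0.46, 0.255, 0.2] [0, 1, 0] [ 0.37  0.22  1.66 -0.    1.26 -1.2 ]
[0.46, 0.255, 0.2] [0, -1, 0] [ 0.37  0.22  1.66 -0.    1.26  1.94]
[0.45, -0.035, 0.2] [1, 0, 0] [-0.23  0.11  1.8  -0.    1.23 -0.23]
[0.45, -0.035, 0.2] [-1, 0, 0] None
[0.45, -0.035, 0.2] [0, 1, 0] [-0.23  0.11  1.8  -0.    1.23 -1.8 ]
[0.45, -0.035, 0.2] [0, -1, 0] [-0.23  0.11  1.8  -0.    1.23  1.34]
```

View pics/crop1.png

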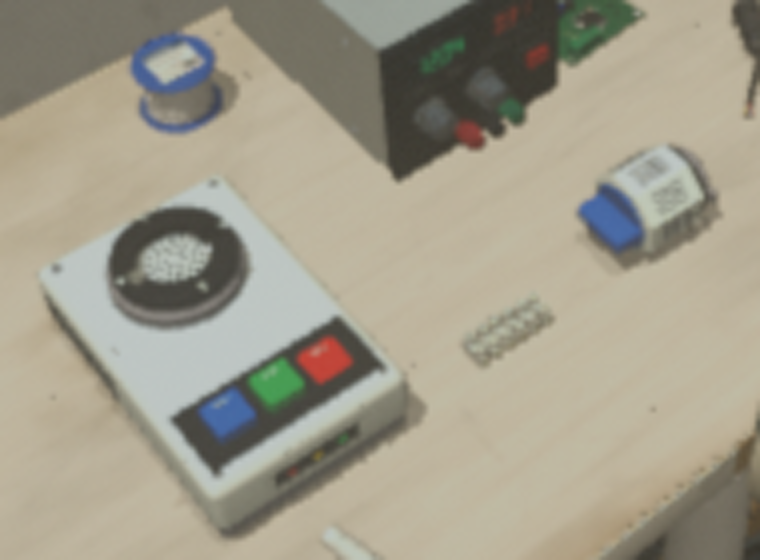

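The crop confirms the white canister: bar at scene ~(263,225), lugged grey spigot at ~(285,222), and axis along world y. The collar sits at ~(155,235) and the keys at (167–191, 259–273), blue, green and red as listed. I'll grip across the flats with the tool tilted -50° and roll it 90° to +40°, which stands the canister upright with the gripper body well clear of the bench.

```bash
python3 - <<'E'
from h import *
print("psu foot",ray("scene",209,212,0),"vise",ray("top",318,225,.05),ray("top",302,240,.05))
for n in ("top","scene"):
    snap(n)
    L=models.regions_of("filter_mid",n)
    for d in L[:2]:
        m=d["pixels"]; v,u=np.nonzero(m); P=np.array([ray(n,a,b,.04)[:2] for a,b in zip(u,v)],np.float32)
        print(n,round(d["score"],2),cv2.minAreaRect(P))
g=np.array([.450,-.0385,.03]); A=np.radians(-50); Rm=tool([0,np.sin(A),-np.cos(A)],[1,0,0])
tcp=lambda back: g-Rm.apply([0,0,.006+back])
gripper_to(.094)
r.move_to(tcp(.16),q(Rm)); print(telemetry.current_t())
snap("scene","s1.png",(180,100,380,250),4)
r.move_l(tcp(0),vel=.12); 
gripper_to(.05,20); print(telemetry.current_opening(),telemetry.current_finger_force(),telemetry.current_t(),telemetry.current_wrist_force())
snap("scene","s2.png",(200,120,360,240),5)
E
```

```text
psu foot [ 6.08024738e-01  6.15242979e-02 -1.11022302e-16] vise [ 0.44226634 -0.19598661  0.05      ] [ 0.39823998 -0.14936078  0.05      ]
top 0.9 ((0.4812887907028198, -0.35659223794937134), (0.06063169240951538, 0.09552062302827835), 29.122905731201172)
top 0.69 ((0.4499056041240692, -0.03482851758599281), (0.05907321721315384, 0.0856180265545845), 0.7635489106178284)
scene 0.71 ((0.4819900393486023, -0.3508017659187317), (0.055350471287965775, 0.11703068763017654), 28.626462936401367)
scene 0.64 ((0.4439387321472168, -0.03384256362915039), (0.07412774115800858, 0.10312865674495697), 1.1464645862579346)
3.6583
0.0601865629140544 19.903412244748324 5.8083 [0.35154817 1.34794822 0.78874038]
```

View pics/s2.png

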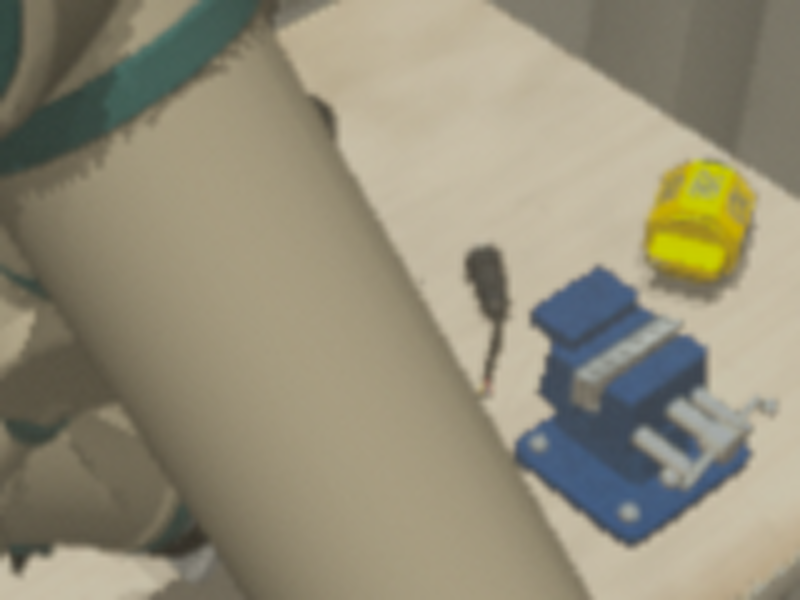

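The pads stopped at 60.2 mm, so the canister is held across its flats; the picture itself shows only the forearm hiding it. Next: lift, roll it upright, set it down under guard and release.

```bash
python3 - <<'E'
from h import *
A=np.radians(-50); Rm=tool([0,np.sin(A),-np.cos(A)],[1,0,0])
B=np.radians(40); Rn=tool([0,np.sin(B),-np.cos(B)],[1,0,0])
Rh=tool([0,0,-1],[1,0,0])
t=lambda p,Q: np.array(p)-Q.apply([0,0,.006])
r.move_l(t([.45,-.0385,.13],Rm),vel=.12)
r.move_to(t([.455,-.03,.14],Rh),q(Rh))
r.move_to(t([.46,-.02,.10],Rn),q(Rn))
print(telemetry.current_opening(),telemetry.current_t())
r.move_l(t([.46,-.02,.055],Rn),vel=.1)
hit=r.move_l(t([.46,-.02,.034],Rn),vel=.03,guard=3)
print(hit,telemetry.current_ee_pos()+Rn.apply([0,0,.006]),telemetry.current_wrist_force(),telemetry.current_t())
snap("scene","s3.png",(200,120,360,240),5)
E
```

```text
0.06006571216648578 8.5333
True [ 0.45957647 -0.01999735  0.04122102] [-0.05145804  0.09711274  0.14225937] 9.6333
```

View pics/s3.png

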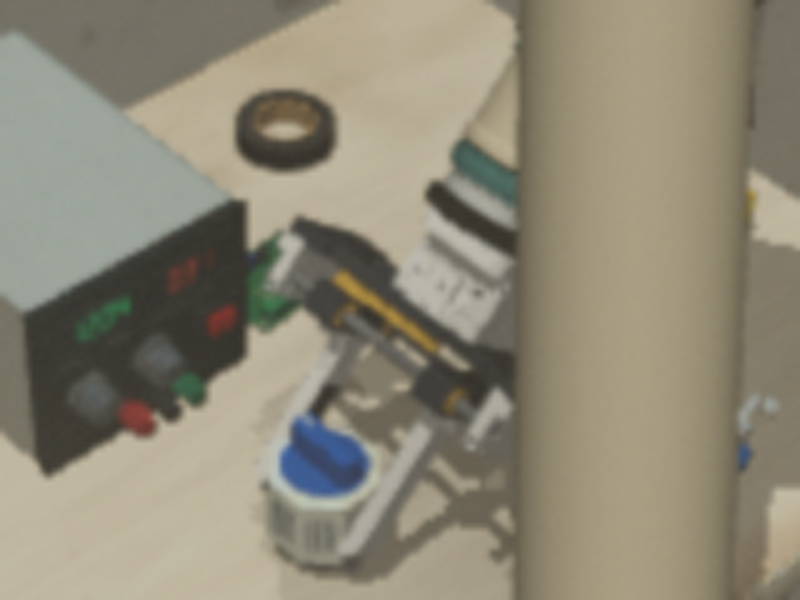

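The canister stands on its spigot at roughly (0.46, -0.02), with the bar along world x. I'll release, back off along the fingers, and measure both the collar and the standing canister.

```bash
cat > fit.py <<'E'
from h import *
def circ(n,im,c0,z,rad,span=.008,sgn=1):
    g=cv2.GaussianBlur(im,(0,0),.6).astype(float).sum(2); th=np.linspace(0,2*np.pi,120,endpoint=False); best=[]
    def samp(x,y,rr): 
        P=np.array([proj(n,[x+rr*np.cos(t),y+rr*np.sin(t),z]) for t in th],np.float32)
        return cv2.remap(g.astype(np.float32),P[:,0].reshape(1,-1),P[:,1].reshape(1,-1),cv2.INTER_LINEAR)[0]
    for dx in np.arange(-span,span+1e-6,.001):
        for dy in np.arange(-span,span+1e-6,.001):
            d=sgn*(samp(c0[0]+dx,c0[1]+dy,rad+.003)-samp(c0[0]+dx,c0[1]+dy,rad-.003))
            best.append((np.clip(d,-60,200).mean(),c0[0]+dx,c0[1]+dy))
    b=np.array(best); w=b[b[:,0]>b[:,0].max()*.97]; return b[b[:,0].argmax()].round(4), w[:,1:].mean(0).round(4)
E
python3 - <<'E'
from fit import *
B=np.radians(40); Rn=tool([0,np.sin(B),-np.cos(B)],[1,0,0])
gripper_to(.094)
p=telemetry.current_ee_pos(); r.move_l(p-Rn.apply([0,0,.13]),vel=.2)
Rv=tool([0,0,-1],[0,-1,0]); r.move_to([.40,-.10,.25],q(Rv)); print(telemetry.current_t())
im=snap("scene","s4.png",(120,170,320,310),4)
for n in ("scene","top"):
    im=snap(n)
    for t in ("filter_mid","filter_bar","filter_base","port","port_slot","key_low_top"):
        print(n,t,[(np.round(d["at"],4).tolist(),round(d["score"],2)) for d in models.mark_of(t,n)[:2]])
im=cv2.imread("pics/scene0.png")
print(circ("scene",im,(.579,.253),.082,.040), circ("scene",im,(.579,.253),.082,.0235,sgn=-1))
E
```

```text
13.0
scene filter_mid [([0.4583, -0.0224, 0.0442], 0.97)]
scene filter_bar [([0.455, -0.0181, 0.0767], 0.93), ([0.4641, -0.3315, 0.029], 0.69)]
scene filter_base [([0.5012, -0.392, 0.0308], 0.87), ([0.4583, -0.0193, -0.0018], 0.55)]
scene port []
scene port_slot [([0.5808, 0.2796, 0.084], 0.92)]
scene key_low_top [([0.4592, 0.2555, 0.0709], 0.52)]
top filter_mid [([0.4838, -0.3594, 0.0251], 0.68), ([0.4577, -0.0237, 0.0365], 0.61)]
top filter_bar [([0.4656, -0.3268, 0.0246], 0.79), ([0.4611, -0.0183, 0.072], 0.55)]
top filter_base [([0.502, -0.3996, 0.0299], 0.56)]
top port [([0.5759, 0.2534, 0.0838], 0.9)]
top port_slot [([0.5776, 0.2773, 0.0777], 0.82)]
top key_low_top [([0.4609, 0.2546, 0.0704], 0.53)]Traceback (most recent call last):
  File "<stdin>", line 12, in <module>
  File "fit.py", line 9, in circ
    d=sgn*(samp(c0[0]+dx,c0[1]+dy,rad+.003)-samp(c0[0]+dx,c0[1]+dy,rad-.003))
                                            ~~~~^^^^^^^^^^^^^^^^^^^^^^^^^^^^
  File "fit.py", line 5, in samp
    P=np.array([proj(n,[x+rr*np.cos(t),y+rr*np.sin(t),z]) for t in th],np.float32)
                ~~~~^^^^^^^^^^^^^^^^^^^^^^^^^^^^^^^^^^^^^
  File "h.py", line 10, in proj
    c=vision.get_calibration(n); d=camR(c).T@(np.array(P)-c["position"])
ValueError: time passes only in moves, steps and waits
```

View pics/s4.png

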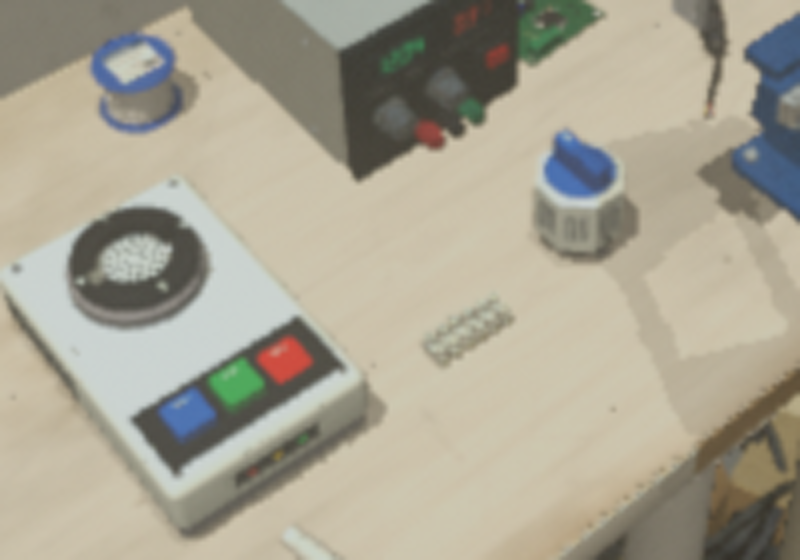

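```bash
sed -i 's/^def camR/import functools\n@functools.lru_cache(None)\ndef cal(n): return vision.get_calibration(n)\ndef camR/; s/c=vision.get_calibration(n)/c=cal(n)/' h.py
python3 - <<'E'
from fit import *
im=cv2.imread("pics/scene0.png")
print(circ("scene",im,(.579,.253),.082,.040), circ("scene",im,(.579,.253),.082,.0235,sgn=-1))
for n in ("scene","top"):
    im=cv2.imread(f"pics/{n}0.png"); h=cv2.cvtColor(im,cv2.COLOR_BGR2HSV); c={}
    for k,lo,hi,z,y in (("blue",100,125,.072,.034),("green",45,85,.072,0),("red",0,6,.065,-.034)):
        P=proj(n,[.46,.255+y,z]); m=cv2.inRange(h,(lo,120,70),(hi,255,255))
        _,_,st,ce=cv2.connectedComponentsWithStats(m); i=1+np.argmin([np.hypot(*(x-P))-.05*s[4] for x,s in zip(ce[1:],st[1:])])
        c[k]=ray(n,*ce[i],z); print(n,k,st[i],c[k].round(4))
    d=c["blue"]-c["red"]; print("yaw",np.degrees(np.arctan2(-d[0],d[1])),"len",np.hypot(*d[:2]))
E
```

```text
(array([147.642,   0.574,   0.254]), array([0.5749, 0.2541])) (array([122.0557,   0.576 ,   0.253 ]), array([0.5752, 0.2536]))
scene blue [160 268  14  11  83] [0.46   0.2903 0.072 ]
scene green [173 260  12  11  70] [0.4595 0.2561 0.072 ]
scene red [184 254  14  12 103] [0.4603 0.222  0.065 ]
yaw 0.25238229313715665 len 0.06833479060735144
top blue [146 211  10   9  80] [0.4619 0.2875 0.072 ]
top green [158 211  10  10  84] [0.4617 0.2533 0.072 ]
top red [170 212  10   9  82] [0.4606 0.2197 0.065 ]
yaw -1.1234777422475053 len 0.06773459007740822
```

The canister stands free at scene ~(265,218) and the collar and keys are clear. Taking colour centroids and the collar fit together, the port is at ≈(0.577, 0.254), yaw ≈ -0.4°. Next I grip the bar from above, carry it over, and probe into the slots with a light guard.

```bash
python3 - <<'E'
from h import *
Rv=tool([0,0,-1],[0,-1,0])
r.move_to([.4596,-.020,.15],q(Rv)); gripper_to(.05)
print("hit",r.move_l([.4596,-.020,.092],vel=.1,guard=6)); gripper_to(.008,40)
print(telemetry.current_opening(),telemetry.current_finger_force(),telemetry.current_ee_pos(),telemetry.current_t())
r.move_l([.4596,-.020,.2],vel=.15)
print(telemetry.current_wrist_force(),telemetry.current_opening())
y=np.radians(-.4); Rs=tool([0,0,-1],[np.cos(y),np.sin(y),0])
r.move_to([.577,.2545,.195],q(Rs)); print(telemetry.current_t(),np.round(telemetry.current_joints(),2))
r.move_l([.577,.2545,.180],vel=.05)
snap("scene","s5.png",(110,150,270,270),5)
hit=r.move_l([.577,.2545,.1675],vel=.025,guard=2.5)
print(hit,telemetry.current_ee_pos().round(4),telemetry.current_wrist_force().round(2),telemetry.current_torque().round(3),telemetry.current_t())
E
```

```text
hit True
0.013549800971732454 40.1219571956608 [ 0.45868273 -0.019791    0.0903027 ] 16.4917
[-0.0561423  -0.04470932 -1.97956663] 0.01394753616308906
18.5167 [ 0.3   0.38  1.44 -0.    1.32  0.31]
True [0.5773 0.2546 0.1721] [-0.26 -0.22  4.3 ] [-0.043 -0.058 -0.016] 19.4083
```

View pics/s5.png

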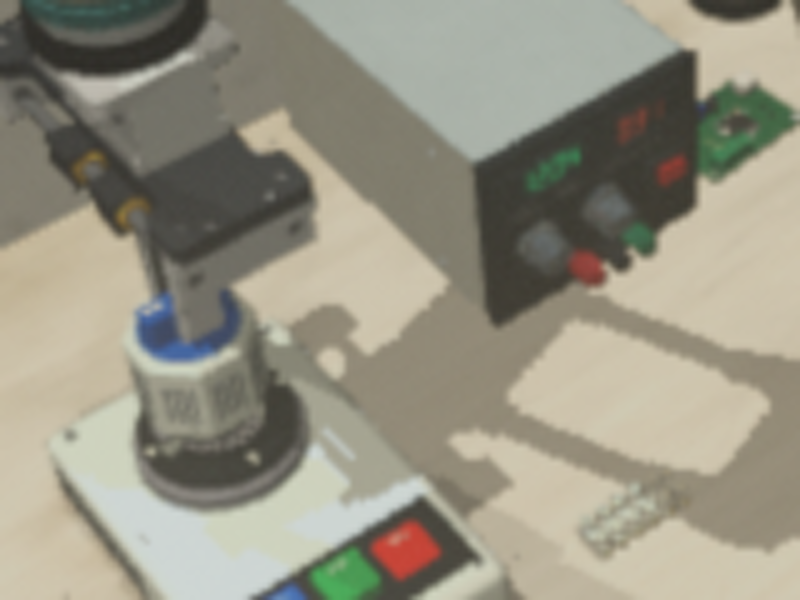

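It is in contact at base height ≈81.8 mm, so the spigot is on the rim. The picture shows the canister slightly up-left of the collar, about (150,228) against (154,236) in the full image. The moment agrees that it sits too far +x, so I'll step -x and +y in small probes.

```bash
python3 - <<'E'
from h import *
for dx,dy in ((-.002,.001),(-.0015,0),(-.003,.0),(-.003,.002),(-.001,.002),(-.004,.001)):
    x,yy=.577+dx,.2545+dy
    r.move_l([x,yy,.1745],vel=.03); w0=telemetry.current_torque(); f0=telemetry.current_wrist_force()
    hit=r.move_l([x,yy,.1665],vel=.025,guard=2.5)
    p=telemetry.current_ee_pos(); F=telemetry.current_wrist_force()-f0; M=telemetry.current_torque()-w0
    print(dx,dy,hit,p.round(4),F.round(2),M.round(3),"c",(-M[1]/F[2]).round(4),(M[0]/F[2]).round(4),round(telemetry.current_t(),1),flush=True)
    if p[2]<.1705: break
E
```

```text
-0.002 0.001 True [0.5751 0.2555 0.1723] [-1.09  0.5   4.63] [ 0.064  0.01  -0.081] c -0.0022 0.0139 19.9
-0.0015 0 True [0.5756 0.2545 0.1722] [-0.59 -1.51  5.63] [-0.    -0.01  -0.029] c 0.0017 -0.0 20.4
-0.003 0.0 True [0.5741 0.2545 0.1723] [0.83 0.22 5.7 ] [-0.051  0.016  0.015] c -0.0028 -0.0089 20.9
-0.003 0.002 True [0.5741 0.2565 0.1722] [0.7  0.25 6.39] [-0.04   0.026  0.095] c -0.0041 -0.0063 21.4
-0.001 0.002 True [0.5761 0.2564 0.1722] [ 0.84 -0.72  4.69] [ 0.04   0.073 -0.006] c -0.0155 0.0085 21.9
-0.004 0.001 True [0.5731 0.2554 0.1722] [-0.29 -1.04  5.12] [-0.015  0.002 -0.079] c -0.0003 -0.003 22.4
```

```bash
cat > hull.py <<'E'
from h import *
def grad(im):
    g=cv2.GaussianBlur(im,(0,0),.7).astype(np.float32); return sum(np.hypot(cv2.Sobel(g[...,k],5,1,0),cv2.Sobel(g[...,k],5,0,1)) for k in range(3))
def outline(P,n):
    p=np.array([proj(n,a) for a in P],np.float32); return cv2.convexHull(p)[:,0]
def dens(p,m=200):
    p=np.r_[p,p[:1]]; s=np.r_[0,np.cumsum(np.hypot(*np.diff(p,axis=0).T))]; t=np.linspace(0,s[-1],m,endpoint=False)
    return np.c_[np.interp(t,s,p[:,0]),np.interp(t,s,p[:,1])].astype(np.float32)
def best(G,n,mk,c0,span=.007,off=(0,0)):
    L=[]
    for dx in np.arange(-span,span+1e-6,.0005):
        for dy in np.arange(-span,span+1e-6,.0005):
            c=dens(outline(mk(c0[0]+dx,c0[1]+dy),n))-np.float32(off)
            v=cv2.remap(G,c[:,:1].T.copy(),c[:,1:].T.copy(),cv2.INTER_LINEAR)
            L.append((np.minimum(v,np.percentile(G,97)).mean(),c0[0]+dx,c0[1]+dy))
    L=np.array(L); w=L[L[:,0]>L[:,0].max()*.985]; return L[L[:,0].argmax()].round(4),w[:,1:].mean(0).round(4)
def octo(zb,rot=0):
    a=np.radians(22.5+45*np.arange(8)); R8=.03/np.cos(np.radians(22.5))
    return lambda x,y:[(x+R8*np.cos(t),y+R8*np.sin(t),zb+h) for t in a for h in (.015,.065)]
def disc(z,rad): return lambda x,y:[(x+rad*np.cos(t),y+rad*np.sin(t),z) for t in np.linspace(0,6.28,72)]
E
python3 - <<'E'
from hull import *
im=cv2.imread("pics/s4.png"); im=cv2.resize(im,None,fx=.25,fy=.25,interpolation=cv2.INTER_AREA); G=grad(im); o=(120,170)
print("can s4 (true .4596,-.020)",best(G,"scene",octo(0),(.458,-.02),off=o))
print("collar s4",best(G,"scene",disc(.082,.04),(.577,.254),off=o),best(G,"scene",disc(.082,.0235),(.577,.254),off=o))
im=cv2.imread("pics/s5.png"); im=cv2.resize(im,None,fx=.2,fy=.2,interpolation=cv2.INTER_AREA); G=grad(im); o=(110,150)
print("can s5 (tcp .577,.2545)",best(G,"scene",octo(.0897),(.577,.254),off=o))
print("collar s5",best(G,"scene",disc(.082,.04),(.577,.254),off=o))
E
```

```text
can s4 (true .4596,-.020) (array([ 3.745862e+02,  4.535000e-01, -1.400000e-02]), array([ 0.4528, -0.0146]))
collar s4 (array([5.486362e+02, 5.735000e-01, 2.545000e-01]), array([0.5737, 0.2546])) (array([5.002511e+02, 5.740000e-01, 2.540000e-01]), array([0.5742, 0.2541]))
can s5 (tcp .577,.2545) (array([3.485364e+02, 5.700000e-01, 2.580000e-01]), array([0.5702, 0.2579]))
collar s5 (array([4.003058e+02, 5.725000e-01, 2.550000e-01]), array([0.5725, 0.2551]))
```

The camera's across-view measurement, relative to the held canister, puts the collar about 2 mm further towards -y. The slot marks say the same. I'll probe around (0.578, 0.2525).

```bash
python3 - <<'E'
from h import *
for x,yy in ((.578,.2528),(.577,.252),(.579,.252),(.5795,.2535),(.578,.2512),(.576,.2525),(.580,.2525),(.5785,.2545),(.5765,.2508),(.5795,.2508)):
    r.move_l([x,yy,.1745],vel=.03); w0=telemetry.current_torque(); f0=telemetry.current_wrist_force()
    hit=r.move_l([x,yy,.1665],vel=.025,guard=2.5)
    p=telemetry.current_ee_pos(); F=telemetry.current_wrist_force()-f0; M=telemetry.current_torque()-w0
    print(hit,p.round(4),F.round(2),M.round(3),round(telemetry.current_t(),1),flush=True)
    if p[2]<.1705: break
E
```

```text
True [0.5783 0.2528 0.1701] [ 0.75 -1.36  5.42] [0.089 0.117 0.024] 23.1
```

```bash
python3 - <<'E'
from h import *
x,yy=.5783,.2528
for i in range(6):
    hit=r.move_l([x,yy,.1640],vel=.02,guard=4)
    p=telemetry.current_ee_pos(); F=telemetry.current_wrist_force()
    print(hit,p.round(4),F.round(2),telemetry.current_torque().round(3),round(telemetry.current_t(),1),flush=True)
    if p[2]<.1665: break
    x+=np.clip(F[0]*.0005,-.0007,.0007); yy+=np.clip(F[1]*.0005,-.0007,.0007)
    r.move_l([x,yy,p[2]+.0008],vel=.02)
snap("scene","s6.png",(110,150,270,270),5)
E
```

```text
True [0.5783 0.2528 0.17  ] [-0.98 -0.82  5.56] [-0.043  0.207 -0.039] 23.3
True [0.5777 0.2522 0.1701] [ 0.42 -0.73  3.38] [-0.011  0.043  0.012] 23.7
True [0.5779 0.2518 0.17  ] [-1.91  1.31  3.32] [-0.025  0.106  0.025] 24.2
True [0.5776 0.2527 0.1701] [0.05 0.05 4.01] [0.012 0.054 0.007] 24.6
True [0.5776 0.2526 0.1701] [ 0.14 -0.19  4.09] [ 0.005  0.017 -0.026] 25.1
True [0.5775 0.2525 0.1701] [-0.57  0.23  4.47] [-0.076  0.06   0.016] 25.6
```

View pics/s6.png

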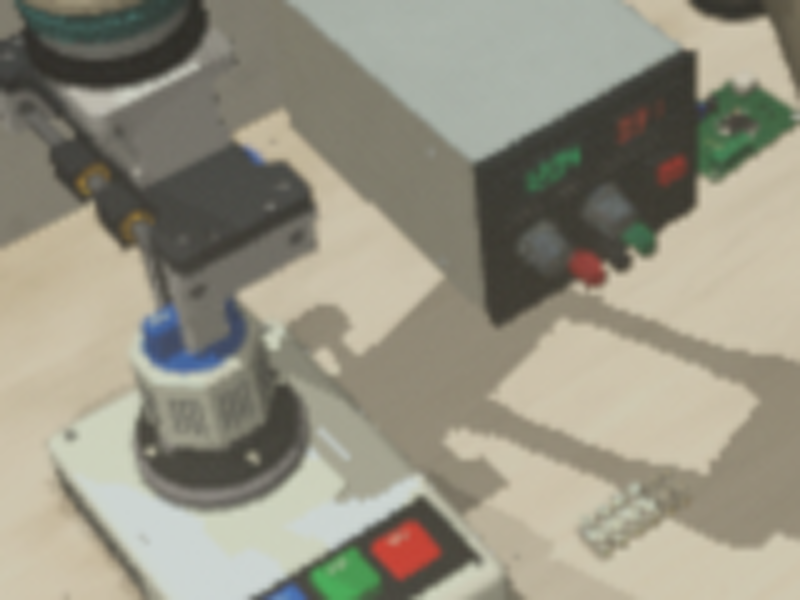

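The canister sits visually centred on the collar at ~(151,232), but it stops firmly 2 mm in. I'll check the slot direction by projecting the marks onto the first image.

```bash
python3 - <<'E'
from h import *
for k,a in (("+y",90),("-y",-90),("+x",0),("-x",180)):
    for rr in (.028,.036):
        P=[.5765+rr*np.cos(np.radians(a)),.2530+rr*np.sin(np.radians(a)),.082]
        p=proj("scene",P); print(k,rr,p.round(1),"crop1",((p-[110,170])*4).round())
print(telemetry.current_opening(),telemetry.current_ee_pos(),telemetry.current_joints()[5])
im=cv2.imread("pics/scene0.png")[212:255,130:180]
im=cv2.resize(im,None,fx=14,fy=14,interpolation=cv2.INTER_CUBIC)
cv2.imwrite("pics/collar.png",im)
E
```

```text
+y 0.028 [143.4 239. ] crop1 [134. 276.]
+y 0.036 [140.6 240.6] crop1 [122. 282.]
-y 0.028 [162.7 227.8] crop1 [211. 231.]
-y 0.036 [165.4 226.3] crop1 [222. 225.]
+x 0.028 [147.3 226.9] crop1 [149. 227.]
+x 0.036 [145.7 225. ] crop1 [143. 220.]
-x 0.028 [159.2 240. ] crop1 [197. 280.]
-x 0.036 [160.9 241.9] crop1 [204. 288.]
0.013593270900614575 [0.57725642 0.25269209 0.17058756] 0.3115157238237624
```

View pics/collar.png

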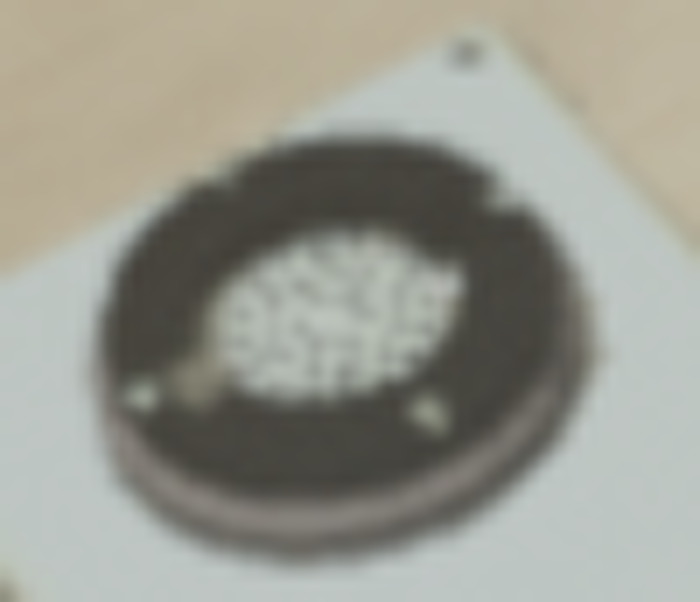

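```bash
cat > st.py <<'E'
from h import *
def st(t=""):
    p=telemetry.current_ee_pos(); F=telemetry.current_wrist_force(); M=telemetry.current_torque()
    print(t,p.round(4),F.round(2),M.round(3),round(telemetry.current_opening(),4),round(telemetry.current_t(),2),flush=True); return p,F
E
python3 - <<'E'
from st import *
x,y=.5778,.2525
st("now")
r.hold(.1); st("held")
for z in (.1700,.1690,.1680,.1670):
    h=r.move_l([x,y,z],vel=.02,guard=10); r.hold(.05); p,F=st((z,h))
    if F[2]>12: break
E
```

```text
now [0.5773 0.2527 0.1706] [ 0.18 -0.48  0.24] [-0.011 -0.423 -0.025] 0.0136 25.87
held [0.5772 0.2527 0.1706] [ 0.96  0.19 -0.51] [-0.046 -0.273 -0.011] 0.0141 25.97
(0.17, False) [0.5776 0.2526 0.1701] [-0.43  0.41  2.78] [ 0.042 -0.041  0.045] 0.0136 26.27
(0.169, False) [0.5777 0.2525 0.17  ] [-0.29 -0.06  5.72] [-0.009  0.297  0.054] 0.0139 26.57
(0.168, False) [0.5777 0.2525 0.1699] [-0.86  0.21 10.1 ] [-0.06   0.524  0.037] 0.0138 26.87
(0.167, False) [0.5778 0.2525 0.1699] [-2.13 -1.11 12.17] [-0.179  0.719  0.062] 0.0138 27.17
```

The arm is compliant, at about 5 N/mm. The stop is firm and the moment says the contact is on the -x side. I'll slide under light pressure towards +x until it drops.

```bash
python3 - <<'E'
from st import *
for x,y in ((.5778,.2525),(.5786,.2525),(.5794,.2525),(.5802,.2525),(.5794,.2517),(.5786,.2517),(.5786,.2533),(.5794,.2533)):
    r.move_l([x,y,.1685],vel=.015); p,F=st((x,y))
    if p[2]<.1692: break
E
```

```text
(0.5778, 0.2525) [0.5778 0.2525 0.17  ] [-1.46 -0.26  9.03] [-0.077  0.404  0.086] 0.0139 27.42
(0.5786, 0.2525) [0.578  0.2526 0.1699] [-1.88 -1.11  9.59] [-0.011  0.662  0.039] 0.0139 27.67
(0.5794, 0.2525) [0.5783 0.2525 0.1699] [-2.16 -0.7  10.11] [-0.018  0.883  0.053] 0.0137 27.92
(0.5802, 0.2525) [0.5784 0.2525 0.1698] [-4.16 -1.14 11.71] [0.006 1.164 0.072] 0.0136 28.17
(0.5794, 0.2517) [0.5782 0.2523 0.1698] [-2.7   0.78  9.21] [0.208 0.899 0.006] 0.0133 28.42
(0.5786, 0.2517) [0.578  0.2523 0.1699] [-2.62  0.88  8.58] [0.234 0.641 0.042] 0.014 28.67
(0.5786, 0.2533) [0.578  0.2528 0.1699] [-2.54 -1.75  9.07] [-0.295  0.617  0.046] 0.0139 28.93
(0.5794, 0.2533) [0.5783 0.2528 0.1699] [-2.44 -2.13 10.5 ] [-0.277  0.868  0.083] 0.0136 29.18
```

```bash
python3 - <<'E'
from st import *
for x,y in ((.5765,.2525),(.5757,.2525),(.5765,.2517),(.5765,.2533),(.5772,.2518)):
    r.move_l([x,y,.1712],vel=.03); r.move_l([x,y,.1688],vel=.02); p,F=st((x,y))
    if p[2]<.1694: break
print(telemetry.current_tool_rot().round(4))
E
```

```text
(0.5765, 0.2525) [0.5771 0.2523 0.17  ] [-0.23 -2.56  7.99] [-0.28   0.118  0.007] 0.0138 29.73
(0.5757, 0.2525) [0.5768 0.2524 0.1701] [ 1.09 -1.41  6.97] [-0.402 -0.325 -0.017] 0.0136 30.24
(0.5765, 0.2517) [0.5769 0.2517 0.17  ] [ 0.79 -1.89  8.86] [-0.243 -0.159 -0.01 ] 0.0139 30.76
(0.5765, 0.2533) [0.5772 0.253  0.1701] [ 0.58 -2.3   8.63] [-0.571 -0.349 -0.048] 0.0139 31.27
(0.5772, 0.2518) [0.5772 0.2519 0.17  ] [ 0.18 -2.13  8.64] [-0.303  0.023 -0.018] 0.0136 31.79
[-0.0022  0.7093  0.7048 -0.0077]
```

```bash
python3 - <<'E'
from st import *
a=ray("scene",140,240.2,.082); b=ray("scene",165.4,225.7,.082); d=a-b; print("port yaw by arrows",np.degrees(np.arctan2(-d[0],d[1])),(a+b)/2,np.hypot(*d[:2]))
x,y=.5773,.2520
def ro(deg): t=np.radians(deg); return q(tool([0,0,-1],[np.cos(t),np.sin(t),0]))
r.move_l([x,y,.1708],vel=.03)
for deg in (2,4,6,-3,-5,-7):
    r.move_l([x,y,.1708],rot=ro(deg),vel=.03) 
    r.move_l([x,y,.1688],vel=.02); p,F=st(deg)
    if p[2]<.1694: break
    r.move_l([x,y,.1708],vel=.03)
E
```

```text
port yaw by arrows -0.3667010328490933 [0.57830851 0.25265211 0.082     ] 0.07343755962221808
2 [0.5772 0.2522 0.1701] [-0.49  0.85  7.51] [-0.079  0.139 -0.014] 0.0136 32.54
4 [0.5777 0.252  0.1699] [ 1.06 -0.36  5.29] [ 0.037 -0.247  0.019] 0.0137 33.29
6 [0.5773 0.2519 0.1707] [-2.03 -2.34 10.86] [-0.144  0.42   0.053] 0.0139 34.04
-3 [0.5775 0.2518 0.1697] [-0.67 -1.51  6.35] [-0.237  0.198  0.064] 0.014 34.85
-5 [0.5778 0.2517 0.1688] [ 1.15 -0.46 -0.5 ] [-0.298 -0.505  0.015] 0.0137 35.6
```

It dropped through at yaw -5°. Now I press down against the spring.

```bash
python3 - <<'E'
from st import *
def ro(deg): t=np.radians(deg); return q(tool([0,0,-1],[np.cos(t),np.sin(t),0]))
x,y=.5778,.2520
for z,deg in ((.166,-5),(.163,-6),(.160,-6),(.1572,-6)):
    h=r.move_l([x,y,z],rot=ro(deg),vel=.03,guard=15); p,F=st((z,h))
    if h or p[2]-z>.003: break
E
```

```text
(0.166, False) [0.578  0.2517 0.1654] [ 2.13 -1.5  -2.12] [-0.384 -0.593  0.038] 0.0136 35.85
(0.163, False) [0.5782 0.2517 0.163 ] [ 1.17 -1.94 -1.42] [-0.515 -0.616  0.041] 0.0136 36.1
(0.16, False) [0.5782 0.2519 0.1603] [ 1.64 -2.18  2.03] [-0.658 -0.491 -0.02 ] 0.0136 36.35
(0.1572, False) [0.5782 0.2519 0.1578] [ 1.29 -3.11  4.57] [-0.765 -0.446 -0.025] 0.0137 36.6
```

```bash
python3 - <<'E'
from st import *
def ro(deg): t=np.radians(deg); return q(tool([0,0,-1],[np.cos(t),np.sin(t),0]))
def yaw():
    w=telemetry.current_tool_rot(); m=R.from_quat(np.roll(w,-1)).as_matrix(); return np.degrees(np.arctan2(m[1,1],m[0,1]))
x,y=.5786,.2510
r.move_l([x,y,.1560],vel=.02); st("press")
for deg in (-14,-30,-50,-70,-85,-92,-96,-99):
    r.move_l([x,y,.1560],rot=ro(deg)); p,F=st((deg,round(yaw(),1)))
    if abs(telemetry.current_torque()[2])>.5 or abs(yaw()-deg)>5: break
E
```

```text
press [0.5784 0.2517 0.1574] [-0.81 -1.65  8.28] [-0.483  0.036  0.063] 0.0139 36.85
(-14, np.float64(-14.0)) [0.5785 0.2517 0.1574] [-0.68 -2.03  7.95] [-0.458  0.004 -0.059] 0.0137 37.14
(-30, np.float64(-30.0)) [0.5786 0.2517 0.1574] [ 0.24 -0.43  7.82] [-0.419 -0.01  -0.069] 0.0138 37.58
(-50, np.float64(-50.0)) [0.5784 0.2516 0.1574] [ 0.16 -1.37  8.8 ] [-0.414  0.08  -0.041] 0.014 38.08
(-70, np.float64(-70.0)) [0.5782 0.2517 0.1573] [-0.61 -2.15  9.25] [-0.315  0.167 -0.029] 0.014 38.58
(-85, np.float64(-85.0)) [0.5782 0.2519 0.1574] [ 0.58 -1.01  9.41] [-0.254  0.228 -0.066] 0.0137 38.98
(-92, np.float64(-92.0)) [0.5782 0.2519 0.1573] [-1.04 -0.36  8.46] [-0.156  0.166 -0.139] 0.0137 39.26
(-96, np.float64(-96.0)) [0.5779 0.2514 0.1573] [-0.51 -2.    8.59] [-0.374  0.248  0.329] 0.0137 39.51
(-99, np.float64(-98.9)) [0.5779 0.2514 0.1574] [-0.74 -2.24  8.75] [-0.362  0.191  0.769] 0.0137 39.76
```

It reached the end stop at about -94°. I'll back off a little, let it spring up, and check by a gentle upward pull that it's locked.

```bash
python3 - <<'E'
from st import *
def ro(deg): t=np.radians(deg); return q(tool([0,0,-1],[np.cos(t),np.sin(t),0]))
x,y=.5780,.2518
r.move_l([x,y,.1560],rot=ro(-92)); st("back")
r.move_l([x,y,.1610],vel=.04); st("up1")
r.move_l([x,y,.1640],vel=.03); st("up2")
r.move_l([x,y,.1650],rot=ro(-93.5),vel=.03); st("wiggle")
r.move_l([x,y,.1650],rot=ro(-88),vel=.03); st("ccw check")
E
```

```text
back [0.5779 0.2524 0.1574] [-0.33 -1.2   7.89] [-0.372  0.053  0.142] 0.014 40.03
up1 [0.5778 0.2523 0.1612] [-0.03 -1.61  3.72] [-0.143 -0.149  0.034] 0.0134 40.31
up2 [0.5776 0.2521 0.1624] [ 3.24  0.84 -6.97] [ 0.224 -0.58   0.001] 0.0138 40.56
wiggle [0.5774 0.2519 0.1625] [  5.33   1.2  -17.01] [ 0.479 -0.99   0.155] 0.014 40.81
ccw check [0.5768 0.2517 0.1625] [  4.69   2.06 -21.03] [ 0.513 -0.92   0.007] 0.0138 41.06
```

It is held firmly at the locked height (TCP 0.1625, against 0.1623 expected) under a 15+ N upward pull. I'll release it, leave straight up, and press the green key with closed fingers.

```bash
python3 - <<'E'
from st import *
def ro(deg): t=np.radians(deg); return q(tool([0,0,-1],[np.cos(t),np.sin(t),0]))
r.move_l([.578,.252,.1615],rot=ro(-91),vel=.03); st("relax")
gripper_to(.04); r.move_l([.578,.252,.215],vel=.15); st("free")
r.move_to([.461,.2535,.16],q(tool([0,0,-1],[1,0,0]))); gripper_to(0.0,10)
r.move_l([.461,.2535,.103],vel=.12); st("above")
h=r.move_l([.461,.2535,.085],vel=.03,guard=8); st(("press",h)); r.hold(.15); st()
r.move_l([.461,.2535,.13],vel=.12)
r.move_to([.40,.0,.30],q(tool([0,0,-1],[1,0,0]))); st("end")
snap("scene","s7.png",(110,190,260,300),5)
for t in ("filter_mid","filter_bar","port"): print(t,[(np.round(d["at"],4).tolist(),round(d["score"],2)) for d in models.mark_of(t,"scene")[:2]])
E
```

```text
relax [0.577  0.2519 0.1624] [-0.9  -0.74 -6.85] [ 0.079  0.241 -0.126] 0.0135 41.33
free [0.5777 0.2519 0.2145] [-0.5  -0.16 -0.56] [ 0.024  0.057 -0.006] 0.0396 42.44
above [0.4614 0.2537 0.1033] [ 0.28  0.92 -0.54] [-0.068 -0.113  0.028] 0.0005 45.17
('press', True) [0.4619 0.2538 0.0886] [-0.63 -0.85  7.79] [-0.123  0.126  0.01 ] 0.0003 45.69
 [0.4619 0.2539 0.0886] [-0.97 -1.14  7.27] [-0.1    0.131  0.005] 0.0003 45.84
end [0.4    0.0005 0.2991] [-0.17  0.83 -0.04] [-0.054 -0.075  0.004] 0.0004 47.53
filter_mid [([0.5748, 0.2526, 0.1135], 0.63), ([0.4832, -0.3619, 0.0308], 0.62)]
filter_bar [([0.574, 0.2526, 0.1479], 0.96), ([0.4683, -0.329, 0.0286], 0.68)]
port [([0.5808, 0.2481, 0.0822], 0.77)]
```

View pics/s7.png

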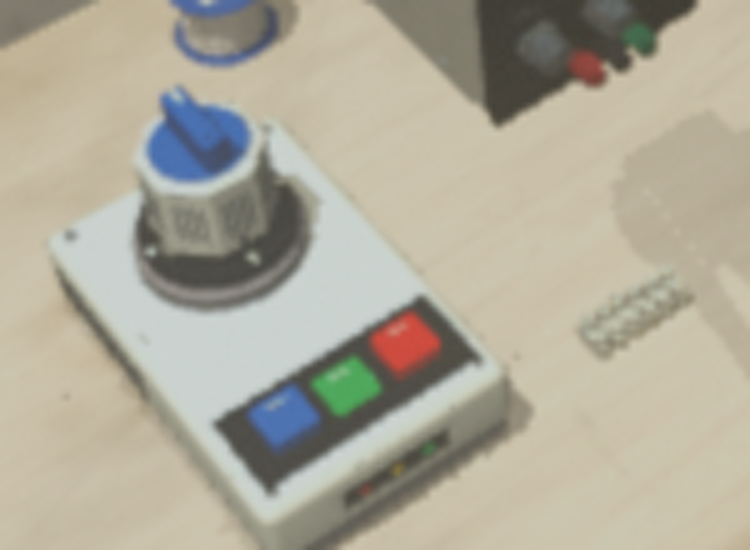

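The picture shows the canister locked upright in the collar at ~(150,225) with its bar along the extractor's x. The green key sits low at (179,267). The red key is raised at (191,259), and blue is still up. The press reached the bottom (tip at 63.6 mm), so I'm handing in.

```bash
python3 -c "
from plant import r
print(r.sign_off())"
```

```text
the job is handed in; nothing more can be done
None
```

The canister was stood upright, then pressed, turned and locked in the collar (it held against a 15+ N upward pull). The green key was pressed to the bottom and shows down in the last picture with red up and blue still up, and I handed the job in at about 48 s.

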